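# Park the probe arm and cover the magnet gap

### The job

The field meter has been checked in the reference magnet: push the probe arm up out of the gap, past its balance point, so that it stays raised against its back stop by itself. Then push the orange dust cover along its rails over the gap until it is fully home against the end stop. Only push with the fingers: do not lift the cover or run it into the probe, do not press on the probe itself, and leave the loose things around it where they are.

Things in the scene. Friction and masses are not known exactly. Their poses are not given: they have to be found in the camera images.
- magnet_stand: Fixed stand: grey base plate (x -83 to +143, y -59 to +59, 12 mm thick), blue magnet with two steel poles left and right of a 22 mm gap open at the top (poles end at x +-28), hinge post behind (x 68 to 102, top z 112). Origin: on the table under the middle of the gap; x points from the gap to the hinge post (roughly away from the robot), y to its left, z up.
- pivot_pin (a point): Pivot of the probe arm between the cheeks of the hinge post, at (85, 0, 95) mm in the stand's frame; the axis runs along the stand's y.
- end_stop (a point): Middle of the end stop's face that the cover meets, at (0, -40, 66) mm in the stand's frame; the stop's top is at z 78. From it two aluminium angle rails run along the stand's +y over the poles and out to the left on legs, to y 167; inner walls at x -34 and +34, tops at z 73. The cover slides on them at z 64. Their left end is open; a low tie between the legs at y 150 reaches z 25.
- probe_arm (a joint): Hinge of the arm, rad: 0 down (arm level, from the pivot towards -x of the stand, probe in the gap), grows as it rises, 1.45 against the back stop, nearly upright. A brass weight on a cranked rod balances it: below about 0.77 it falls back, beyond that it falls on up to the back stop and stays. Needs under 3 N at the cross bar; lightly damped.
- cross_bar (a point): Middle of the black round cross bar at the arm's end: 12 mm thick, 56 mm long, along the stand's y, 160 mm from the pivot. With the arm down it is 95 mm above the table and 75 mm in front of the gap's middle. Below it is only the base plate, so fingers fit under it from the robot's side, slanting down and away from the robot.
- counterweight (a point): Centre of the brass weight (38 mm across, 32 mm long), 62 mm from the pivot; when the arm is down it stands above and a little behind the pivot.
- hall_probe: Fragile probe on the arm, 85 mm from the pivot: a black 18 mm clamp block on the arm (origin at its centre) with a thin stem that reaches 50 mm below the arm, white at the tip, into the gap when the arm is down. Must not be pressed.
- dust_cover: Loose orange plate 64 (x) by 110 (y) by 5 mm between the rails, with an upright lip at its left (+y) end. Origin: centre of its underside; axes as the stand's. Home when its right edge meets the end stop: origin then at (0, 15, 64) mm in the stand's frame. It starts 65 to 90 mm to the left of that. Slides with under 2 N; must stay flat on the rails.
- cover_lip (a point): On the outer (left, +y) face of the cover's lip, in the middle of its width, 16 mm above the cover's underside (80 mm above the table). The lip is 64 mm wide, 6 mm thick and 26 mm high. Pushing here towards the stand's -y closes the cover.
- fuse_case: Loose small grey box 57x74x25 mm near the stand's right; origin under its centre. Bystander.
- wire_bobbin: Loose bobbin of copper wire with black flanges, 31 mm across, 24 high, at the stand's right; origin under its centre. Bystander.
- red_screwdriver: Loose screwdriver with red handle, 160 mm long, lying behind the rails at the left; origin under its centre. Bystander.
- yellow_plug: Loose yellow banana plug, 52 mm long, lying on the table at the left in front; origin under its centre. Bystander.
Things that resemble listed ones, but are neither listed nor needed, are in the scene too. Of the things that look like the dust_cover, the largest one is meant.

How it is judged:
On the way, in this order (a step that is already met when the one before it is completed fails the run):
1. the probe arm is up at its back stop and no finger holds it (value of joint probe_arm above 1.35 rad and contact force between the fingers and magnet_stand below 0.3 N), for 0.3 s.
2. the dust cover is home against the end stop (y of dust_cover in the frame of magnet_stand below 0.019 m), for 0.2 s.
At the end, for the whole second after the job is handed in: The arm rests at its back stop by itself (joint above 1.35 rad), and the cover lies flat on its rails, at rest, within 4 mm of the end stop (value of joint probe_arm above 1.35 rad and y of dust_cover in the frame of magnet_stand between 0.01 and 0.019 m and z of dust_cover in the frame of magnet_stand between 0.06 and 0.068 m and angle between dust_cover's own z axis and vertical below 0.06 rad and linear speed of dust_cover below 0.01 m/s); the robot touches nothing.
It fails at once if the robot presses on the probe (contact force between any of the fingers, the arm and hall_probe above 1 N).
It fails at once if the cover is run into the probe (contact force between dust_cover and hall_probe above 1 N).
It fails at once if the cover is lifted or tipped (z of dust_cover in the frame of magnet_stand above 0.074 m or angle between dust_cover's own z axis and vertical above 0.2 rad).
It fails at once if a loose thing nearby is moved by more than 20 mm or lifted (distance of any of fuse_case, wire_bobbin, red_screwdriver, yellow_plug from where it was at the start of the episode above 0.02 m).
It also fails if it takes over 45 s, if anything falls off the work surface, if the arm or the gripper's body presses on something with over 40 N, if the wrist force passes 120 N, or if a joint passes its speed limit or range.

### The arm

A 7-joint arm with a two-finger parallel gripper is mounted at the origin on a cart in front of the work surface, level with it; the furniture and walls round the work are solid. World frame = base frame: x ahead of the robot, y to its left, z up, the work surface at z = 0. Lengths are in m, angles in rad, forces in N, time in s.
With the tool pointing down it reaches from about 0.425 to 0.925 m from the base axis. Payload 6.8 kg.
Tool frame: the origin (TCP) lies on the front face of the gripper's body, between the roots of the fingers; the fingertips stand 73 mm ahead of it and the grasp point (between the pads) lies 54 mm ahead of it (env.nose_length is the distance from the TCP to the fingertips, in m); z points along the fingers, y is the direction in which the jaws open and shut (so a half turn about z gives the same grasp; the last joint's range is limited). The gripper opens to 85 mm and grips with 20 to 120 N. Pads are 22 mm wide; open, the fingers measure 114 mm over their backs; the gripper's body (76 mm by 85 mm) begins 54 mm behind the grasp point. The pads swing forward as they close: fully open they stand 13 mm farther back than shut.
Start: joints at [1.004, 0.477, 0.022, 1.555, -0.011, 1.109, -0.083], TCP at [0.299, -0.605, 0.304] pointing down, gripper open.
Joint ranges: [-2.96, 2.96], [-0.34, 2.1], [-1.41, 1.46], [0.24, 2.44], [-1.37, 4.51], [0.17, 1.92], [-2.96, 2.96]. Speed limits (rad/s): [2.39, 2.39, 3.14, 3.14, 3.14, 3.14, 3.14].

### API

Orientations are given as a unit quaternion [w, x, y, z].
In Python, from cell import env, kin, camera, calibration, job gives the robot as it stands. The module is installed in compiled form; this text tells all that it offers. Calls block until the motion is done:
- env.reach(position, orientation): joint-space move of the TCP to a pose.
- env.movel(position, velocity=0.15, rot=None, stop_force=None): straight line of the TCP; rot=None keeps the orientation; velocity is the mean speed in m/s. With stop_force (N) it stops when the force on the tool has changed by that much, and returns True; else False.
- env.goto_joints(angles): joint-space move.
- env.grip(opening, f_grip=None): finger opening in m; f_grip is the grip in N (None keeps the last); returns when the fingers have stopped.
- env.dwell(seconds).
- kin.inverse_kinematics(position, orientation): joint angles nearest the present ones, or None.
- env.get_state(): the state.
- camera(name): name is "scene" or "top" or "wrist"; returns (picture, depth): 400x640x3 uint8, blue, green, red; 400x640 float32, m along the optical axis (not along the pixel's ray), 0 where there is no reading.
- calibration(name): a dict with "fx", "fy", "cx", "cy" (pixels), "rvec" (rotation vector, rad) and "tvec" (3), from world to camera coordinates, as OpenCV has them. Camera axes: x right, y down, z forward; pixel columns grow to the right and rows downward; lengths in m; the calibration is good to about 2 mm. A picture is of the moment at which its call begins: read the wrist's pose just before it. calibration takes no time and is no camera call; for the wrist camera it gives the pose at the moment of the call.
A pose or a line that the arm cannot do raises env.PlanningError and nothing moves.
- job.job_done(): hands the job in, once; it reports no verdict.
The state is a dict: "time": time; "qpos": joint angles; "joint_velocities": joint speeds; "joint_torque": joint torques, N m; "tcp_pos": TCP position; "orientation": TCP orientation; "force": force on the tool from outside, world axes, zero at the start; "torque": the same for the moment, N m; "opening": finger opening in m.
Only numpy, scipy, OpenCV 4.12 (cv2) and the standard library are available. Lean on these libraries where they do the work, as an engineer would, in place of code of your own. Each camera call takes 0.05 s, during which the arm holds its last target.

## Working session

There is one attempt and no reset: what is moved stays moved. The work goes in short steps, each a Python script; the robot and the scene stay as the last script left them, time stands still between calls to the robot, and variables do not carry over. Pictures are saved under pics/ and viewed, and the job is handed in when it is done.

```bash
mkdir -p pics; ls
python3 - <<'E'
from cell import env,kin,camera,calibration,job
import cv2,numpy as np
for n in("scene","top"):
    p,d=camera(n); cv2.imwrite(f"pics/{n}0.png",p); np.save(f"{n}0.npy",d)
    c=calibration(n); print(n,c)
print(env.get_state())
E
```

```text
pics
scene {'fx': 420.37292735840043, 'fy': 420.37292735840043, 'cx': 323.6070313881894, 'cy': 206.33233502195924, 'rvec': array([ 2.02444764, -0.83159062,  0.41792809]), 'tvec': array([-0.38696804,  0.29378425,  0.69198523])}
top {'fx': 429.5761422570126, 'fy': 429.5761422570126, 'cx': 320.10420692785374, 'cy': 205.20376873495633, 'rvec': array([ 2.15612321, -2.19437862,  0.108853  ]), 'tvec': array([0.01022056, 0.54972838, 0.92417863])}
{'time': 0.1, 'qpos': array([ 1.00392109,  0.47773056,  0.02235834,  1.55634913, -0.01153714,
        1.10933899, -0.08308435]), 'joint_velocities': array([-2.18991922e-03, -1.72656364e-03, -6.43366581e-04, -5.65678395e-04,
        1.88265428e-03, -4.68583425e-05,  1.87907183e-04]), 'joint_torque': array([ 4.65682082e-03, -5.97763288e+01,  1.61386382e+00, -2.81958228e+01,
        1.28656442e-02,  5.02871015e-03,  2.23648726e-05]), 'tcp_pos': array([ 0.29873257, -0.60482342,  0.30301581]), 'orientation': array([-8.14257131e-04,  9.73804878e-01,  2.27383681e-01, -2.40607091e-04]), 'force': array([-0.08524444, -0.98690718, -0.63322278]), 'torque': array([0.04177139, 0.01787832, 0.05215157]), 'opening': 0.08540243566666164}
```

View pics/scene0.png

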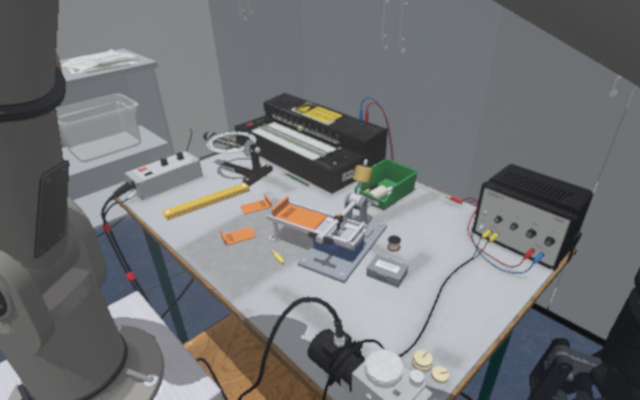

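View pics/top0.png

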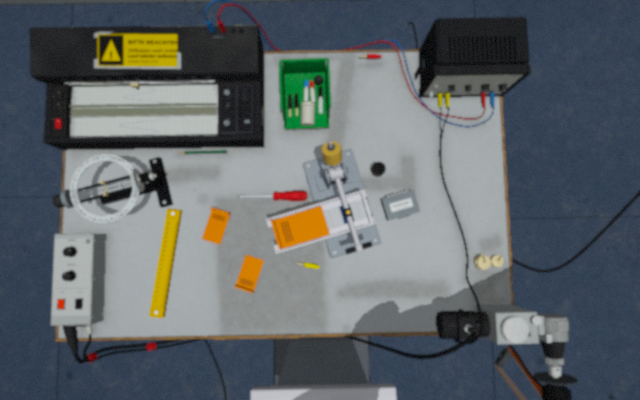

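The top view shows the stand around px (340,210), with the cover at about (300,228) between the rails, the counterweight at (331,152) and the cross bar near (357,243). The two smaller orange plates at the left are decoys. I'll enlarge the stand area next.

```bash
cat > h.py <<'E'
import numpy as np,cv2
from cell import env,kin,camera,calibration,job
def cam(c):
    R=cv2.Rodrigues(c["rvec"])[0]; return R,np.array(c["tvec"]),np.array([[c["fx"],0,c["cx"]],[0,c["fy"],c["cy"]],[0,0,1]])
def ray(c,u,v):
    R,t,K=cam(c); return -R.T@t, R.T@np.linalg.inv(K)@np.array([u,v,1.])
def onz(c,u,v,z):
    o,d=ray(c,u,v); return o+d*(z-o[2])/d[2]
def proj(c,P):
    return cv2.projectPoints(np.array(P,float).reshape(-1,3),c["rvec"],c["tvec"],cam(c)[2],None)[0].reshape(-1,2)
def pts(c,d):
    R,t,K=cam(c); v,u=np.mgrid[:400,:640]
    X=np.stack([(u-K[0,2])/K[0,0]*d,(v-K[1,2])/K[1,1]*d,d],-1)
    return (X-t)@R
E
python3 - <<'E'
from h import *
c=calibration("top");p=cv2.imread("pics/top0.png");d=np.load("top0.npy")
k=p[130:280,220:420]; cv2.imwrite("pics/topc.png",cv2.resize(k,(800,600),interpolation=cv2.INTER_CUBIC))
c2=calibration("scene");q=cv2.imread("pics/scene0.png")[150:290,220:420]; cv2.imwrite("pics/scc.png",cv2.resize(q,(800,560),interpolation=cv2.INTER_CUBIC))
print(ray(c,320,200),ray(c2,320,200))
W=pts(c,d)
hsv=cv2.cvtColor(p,cv2.COLOR_BGR2HSV)
m=cv2.inRange(hsv,(6,150,120),(18,255,255))
cs,_=cv2.findContours(m,cv2.RETR_EXTERNAL,cv2.CHAIN_APPROX_NONE)
for k in cs:
    if cv2.contourArea(k)<100: continue
    r=cv2.minAreaRect(k); print(cv2.contourArea(k),r)
    for b in cv2.boxPoints(r): print(b,onz(c,*b,.069))
    mm=np.zeros(m.shape,np.uint8);cv2.drawContours(mm,[k],-1,1,-1); z=W[mm>0]; print("z",np.percentile(z[:,2],[5,50,95]), d[mm>0].min())
E
```

```text
(array([0.4599647 , 0.00632116, 0.9720105 ]), array([ 0.10662649, -0.00603848, -0.99435463])) (array([ 0.00063716, -0.57495056,  0.6199423 ]), array([ 0.56982545,  0.61825912, -0.5416227 ]))
580.5 ((249.00003051757812, 273.5), (18.657434463500977, 33.83636474609375), 18.434947967529297)
[234.80002 286.59998] [0.37939275 0.18059167 0.069     ]
[245.50003 254.50002] [0.44510943 0.15834617 0.069     ]
[263.20004 260.40002] [0.43222538 0.12149369 0.069     ]
[252.50003 292.5    ] [0.36667219 0.14397538 0.069     ]
z [0.00033591 0.00341437 0.01043489] 0.0
545.0 ((215.8500213623047, 225.45004272460938), (18.34120750427246, 32.57146072387695), 18.43494987487793)
[202.00003 238.00005] [0.48107111 0.2492987  0.069     ]
[212.30002 207.10005] [0.54567739 0.22814434 0.069     ]
[229.70001 212.90004] [0.53277253 0.19147221 0.069     ]
[219.40002 243.80003] [0.46832571 0.21285572 0.069     ]
z [0.00030075 0.00321383 0.01522439] 0.0
1413.5 ((299.2980651855469, 227.34788513183594), (29.297212600708008, 52.35075759887695), 73.85565948486328)
[270.0818  220.55524] [0.51514147 0.10659157 0.069     ]
[320.36804 205.99869] [5.44048324e-01 2.86829115e-04 6.90000000e-02]
[328.51434 234.14053] [ 0.48445355 -0.01574574  0.069     ]
[278.2281  248.69708] [0.45594324 0.08997163 0.069     ]
z [0.06625523 0.06886848 0.08791568] 0.0
```

View pics/topc.png

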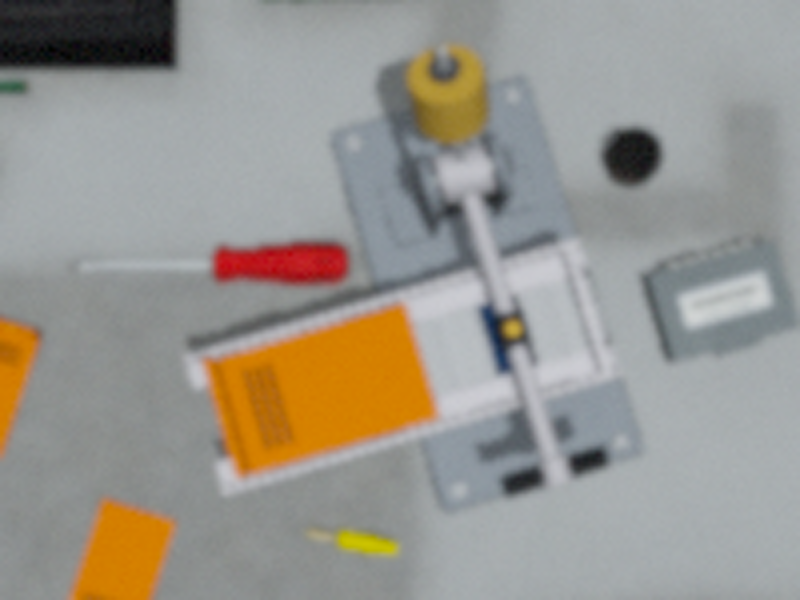

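View pics/scc.png

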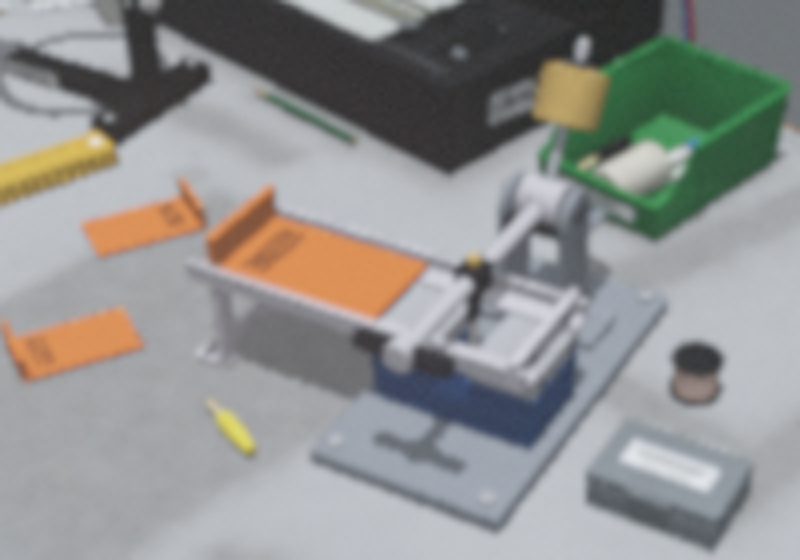

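```bash
cat > fit.py <<'E'
from h import *
from scipy.optimize import least_squares
c=calibration("top");c2=calibration("scene")
def up(u,v): return (220+(u+.5)/4-.5,130+(v+.5)/4-.5)
def us(u,v): return (220+(u+.5)/4-.5,150+(v+.5)/4-.5)
# (stand pt mm, top px)
T=[((-83,59,12),up(445,510)),((-83,-59,12),up(640,452)),((143,-59,12),up(525,78)),((143,59,12),up(333,132)),
   ((-75,28,101),up(504,484)),((-75,-28,101),up(606,458))]
S=[((-83,59,12),us(315,455)),((-83,-59,12),us(498,525)),((143,-59,12),us(665,293))]
def w(p,P):
    a=p[2];P=np.array(P)/1000
    return np.stack([p[0]+np.cos(a)*P[:,0]-np.sin(a)*P[:,1],p[1]+np.sin(a)*P[:,0]+np.cos(a)*P[:,1],P[:,2]],-1)
def res(p,sets):
    return np.concatenate([(proj(cc,w(p,[x for x,_ in s]))-np.array([y for _,y in s])).ravel() for cc,s in sets])
if __name__=="__main__":
    for n,sets in(("top",[(c,T)]),("scene",[(c2,S)]),("both",[(c,T),(c2,S)])):
        r=least_squares(res,[.5,-.05,.3],args=(sets,)); print(n,r.x,np.degrees(r.x[2]));print(np.round(r.fun.reshape(-1,2),1).tolist())
    p=r.x
    np.save("stand.npy",p)
    R=lambda P:((np.array(P)[:2]-p[:2])@np.array([[np.cos(p[2]),-np.sin(p[2])],[np.sin(p[2]),np.cos(p[2])]]))*1000
    print("cover corners in stand:")
    for b in((270.08,220.56),(320.37,206.),(328.5,234.14),(278.2,248.7)): print(R(onz(c,*b,.069)))
    print("cross bar,lip(102.5) world",w(p,[(-75,0,95),(0,0,0),(0,167,64)]))
    import cv2
    for nm,cc in(("top",c),("scene",c2)):
        im=cv2.imread(f"pics/{nm}0.png"); im=cv2.resize(im,None,fx=4,fy=4,interpolation=cv2.INTER_CUBIC)
        L=[(-83,59,12),(-83,-59,12),(143,-59,12),(143,59,12),(-75,28,95),(-75,-28,95),(-34,-40,73),(34,-40,73),(34,167,73),(-34,167,73),(85,0,95),(0,0,0)]
        for x in proj(cc,w(p,L)): cv2.circle(im,tuple(int(v) for v in x*4+1.5),4,(0,0,255),-1)
        y0=130*4 if nm=="top" else 600
        cv2.imwrite(f"pics/ov_{nm}.png",im[y0:y0+600,880:1680])
E
python3 fit.py
```

```text
top [ 0.52801305 -0.05460435  0.26874474] 15.397939272342143
[[-0.7, 1.2], [1.3, 0.6], [0.7, -1.5], [-1.1, -0.6], [-0.6, 0.8], [0.4, -0.6]]
scene [ 0.52702927 -0.05948626  0.30174597] 17.288770562433886
[[-1.7, -0.3], [1.3, -0.2], [0.4, 0.3]]
both [ 0.52826867 -0.05577958  0.27789499] 15.922210332263042
[[0.2, 1.2], [2.1, 0.2], [0.6, -1.7], [-1.1, -0.4], [0.3, 0.7], [1.3, -1.0], [-2.8, -2.0], [-0.8, -1.3], [0.6, 0.1]]
cover corners in stand:
[ 31.9114947  159.74941322]
[30.55121715 49.58341488]
[-31.14175445  50.54630529]
[-29.55516073 160.0585141 ]
cross bar,lip(102.5) world [[ 0.45614604 -0.07635448  0.095     ]
 [ 0.52826867 -0.05577958  0.        ]
 [ 0.48245522  0.10481347  0.064     ]]
```

View pics/ov_top.png

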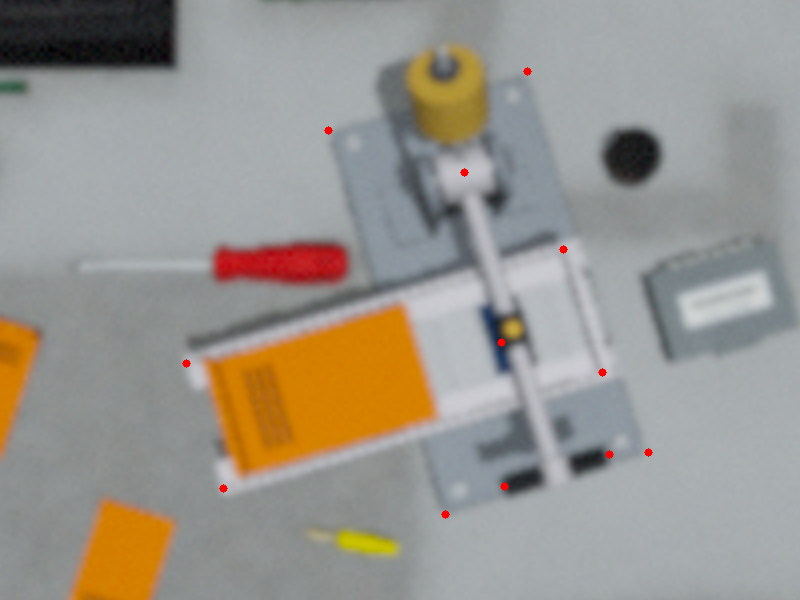

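View pics/ov_scene.png

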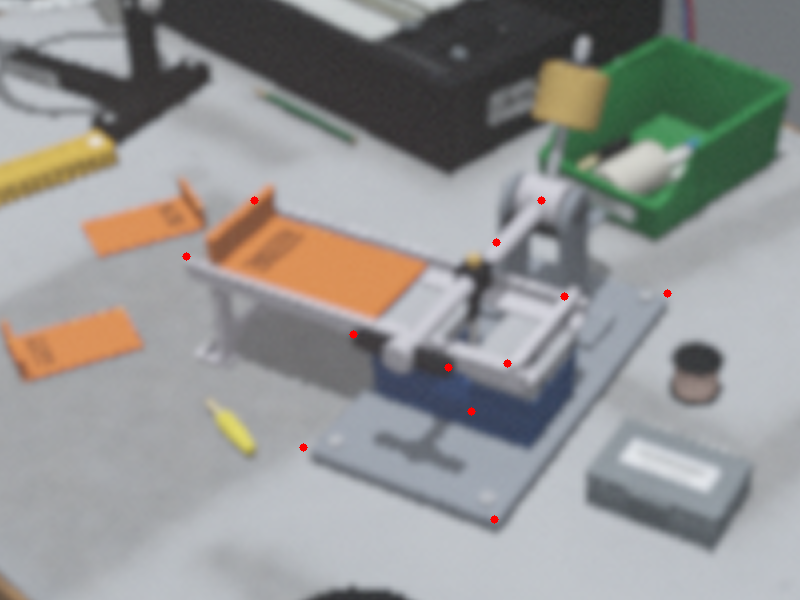

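The overlay matches to about 3 mm, with the stand at (0.528, -0.055) and a yaw of about 15.7°. The cover sits at stand y≈105, so it is about 90 mm from home, which fits the range given. Next I'll plan the push on the bar.

```bash
cat >> h.py <<'E'
from scipy.spatial.transform import Rotation as Ro
P0=np.array([.528,-.055,0.]);PSI=.274
f=np.array([np.cos(PSI),np.sin(PSI),0]);l=np.array([-np.sin(PSI),np.cos(PSI),0]);Z=np.array([0,0,1.])
def st(x,y,z): return P0+(f*x+l*y+Z*z)/1000
def quat(ty,tz):
    tz=tz/np.linalg.norm(tz); ty=ty/np.linalg.norm(ty)
    q=Ro.from_matrix(np.stack([np.cross(ty,tz),ty,tz],1)).as_quat(); return q[[3,0,1,2]]
def bartool(th,beta,off,s,back=0,sg=1):
    tz=np.cos(beta)*f-np.sin(beta)*Z; n=np.sin(beta)*f+np.cos(beta)*Z
    b=st(85-160*np.cos(th),0,95+160*np.sin(th))
    tip=b-n*off/1000+tz*(s-back)/1000
    return tip-tz*env.nose_length, quat(sg*l,tz)
E
python3 - <<'E'
from h import *
for bd in(35,40,50,60):
  for sg in(1,-1):
    b=np.radians(bd); o=[]
    for th,off,back in((0,30,80),(0,30,0),(0,17,0),(.5,17,0),(1.,17,0)):
        q=kin.inverse_kinematics(*bartool(th,b,off,20,back,sg)); o.append(None if q is None else np.round(q,2).tolist())
    print(bd,sg,o)
for sg in(1,-1):
  for y,z in((190,180),(190,70),(80,70)):
    print(sg,y,z,kin.inverse_kinematics(st(0,y,z)+Z*env.nose_length,quat(sg*f,-Z)))
E
```

```text
35 1 [None, None, None, None, None]
35 -1 [None, None, None, None, None]
40 1 [None, None, None, None, None]
40 -1 [None, None, None, None, None]
50 1 [None, None, None, None, None]
50 -1 [None, None, None, None, None]
60 1 [None, None, None, [0.52, 0.15, -0.38, 2.41, -0.97, 0.19, 2.93], [0.28, 0.09, -0.19, 2.28, -0.55, 0.32, 2.43]]
60 -1 [None, None, None, [0.65, 0.16, -0.51, 2.41, -0.86, 0.18, -0.31], [0.52, 0.11, -0.44, 2.27, -0.46, 0.31, -0.8]]
1 190 180 [ 0.29255646  0.34476756 -0.80973474  1.99185063  0.31012339  0.93052622
 -0.4020237 ]
1 190 70 [ 0.18300351  0.50776266 -0.70311058  2.07752735  0.49383431  0.72516655
 -0.56348833]
1 80 70 [ 0.26145819  0.4821062  -0.52649228  2.05591498  0.37215602  0.69544428
 -0.23126929]
-1 190 180 [-1.34112396  0.55386852  1.29263389  2.08393017 -0.64656846  0.99638009
 -2.57265786]
-1 190 70 [-1.25596855  0.87801363  1.26609576  2.16403364 -1.07132422  0.99027853
 -2.22232999]
-1 80 70 [-1.02343422  0.89779144  1.26523462  2.13386094 -1.0768559   1.01025481
 -2.00967744]
```

```bash
cat >> h.py <<'E'
def bartool2(th,beta,al,off,s,back=0,roll=0,bx=0):
    h=np.cos(al)*f+np.sin(al)*l
    tz=np.cos(beta)*h-np.sin(beta)*Z; n=np.cross(tz,l); n/=np.linalg.norm(n); n*=np.sign(n[2])
    b=st(85-160*np.cos(th),bx,95+160*np.sin(th))
    tip=b-n*off/1000+tz*(s-back)/1000
    ty=np.cross(n,tz); ty=Ro.from_rotvec(tz*roll).apply(ty)
    return tip-tz*env.nose_length, quat(ty,tz)
E
python3 - <<'E'
from h import *
W=((0,30,60),(0,30,0),(0,17,0),(.35,17,0),(.7,17,0),(1.,17,0))
for bd in(55,60,65,70,75):
 for al in(-70,-50,-25,0,25):
  best=[]
  for roll in (0,45,90,135,180,225,270,315):
    ok=[kin.inverse_kinematics(*bartool2(th,np.radians(bd),np.radians(al),off,20,back,np.radians(roll))) is not None for th,off,back in W]
    best.append((''.join('x' if o else '.' for o in ok),roll))
  print(bd,al,best)
E
```

```text
55 -70 [('...xxx', 0), ('...xxx', 45), ('...xxx', 90), ('...xxx', 135), ('...xxx', 180), ('...xxx', 225), ('...xxx', 270), ('...xxx', 315)]
55 -50 [('....xx', 0), ('....xx', 45), ('....xx', 90), ('....xx', 135), ('....xx', 180), ('....xx', 225), ('....xx', 270), ('....xx', 315)]
55 -25 [('....xx', 0), ('.....x', 45), ('....xx', 90), ('....xx', 135), ('.....x', 180), ('......', 225), ('.....x', 270), ('.....x', 315)]
55 0 [('.....x', 0), ('....xx', 45), ('....xx', 90), ('....xx', 135), ('....xx', 180), ('....xx', 225), ('....xx', 270), ('....xx', 315)]
55 25 [('xxxxxx', 0), ('xxxxxx', 45), ('xxxxxx', 90), ('xxxxxx', 135), ('xxxxxx', 180), ('xxxxxx', 225), ('xxxxxx', 270), ('xxxxxx', 315)]
60 -70 [('x.xxxx', 0), ('x.xxxx', 45), ('x.xxxx', 90), ('x.xxxx', 135), ('x.xxxx', 180), ('..xxxx', 225), ('..xxxx', 270), ('..xxxx', 315)]
60 -50 [('....xx', 0), ('....xx', 45), ('...xxx', 90), ('...xxx', 135), ('...xxx', 180), ('....xx', 225), ('....xx', 270), ('....xx', 315)]
60 -25 [('....xx', 0), ('....xx', 45), ('....xx', 90), ('....xx', 135), ('....xx', 180), ('....xx', 225), ('....xx', 270), 
[... 1684 characters left out ...]
5)]
75 -70 [('xxxxxx', 0), ('xxxxxx', 45), ('xxxxxx', 90), ('xxxxxx', 135), ('xxxxxx', 180), ('xxxxxx', 225), ('xxxxxx', 270), ('xxxxxx', 315)]
75 -50 [('xxxxxx', 0), ('xxxxxx', 45), ('xxxxxx', 90), ('xxxxxx', 135), ('xxxxxx', 180), ('xxxxxx', 225), ('xxxxxx', 270), ('xxxxxx', 315)]
75 -25 [('xxxxxx', 0), ('xxxxxx', 45), ('xxxxxx', 90), ('xxxxxx', 135), ('xxxxxx', 180), ('xxxxxx', 225), ('xxxxxx', 270), ('xxxxxx', 315)]
75 0 [('xxxxxx', 0), ('xxxxxx', 45), ('xxxxxx', 90), ('xxxxxx', 135), ('xxxxxx', 180), ('xxxxxx', 225), ('xxxxxx', 270), ('xxxxxx', 315)]
75 25 [('xxxxxx', 0), ('xxxxxx', 45), ('xxxxxx', 90), ('xxxxxx', 135), ('xxxxxx', 180), ('xxxxxx', 225), ('xxxxxx', 270), ('xxxxxx', 315)]
```

Run:
```python
from h import *
lo=np.array([-2.96,-.34,-1.41,.24,-1.37,.17,-2.96]);hi=np.array([2.96,2.1,1.46,2.44,4.51,1.92,2.96])
W=((0,32,70),(0,32,0),(0,17,0),(.2,17,0),(.35,17,0),(.5,17,0),(.7,17,0),(.85,17,0),(1.,17,0),(1.05,60,60))
for bd in(40,45,50,55):
 for al in(15,25,35,45,60):
  for roll in (0,90,180,270):
    qs=[kin.inverse_kinematics(*bartool2(th,np.radians(bd),np.radians(al),off,20,back,np.radians(roll))) for th,off,back in W]
    if any(q is None for q in qs): continue
    Q=np.array(qs); print(bd,al,roll,"margin",np.minimum(Q-lo,hi-Q).min().round(2),"jump",np.abs(np.diff(Q,axis=0)).max().round(2))
    if (bd,al)==(50,35): print(Q.round(2))
```

```text
40 35 0 margin 0.0 jump 0.8
40 35 90 margin 0.11 jump 0.27
40 35 180 margin 0.09 jump 0.21
40 35 270 margin 0.01 jump 0.56
40 45 0 margin 0.01 jump 0.37
40 45 90 margin 0.19 jump 0.18
40 45 180 margin 0.18 jump 0.18
40 45 270 margin 0.14 jump 0.15
40 60 0 margin 0.04 jump 5.41
40 60 90 margin 0.31 jump 0.17
40 60 180 margin 0.3 jump 0.16
40 60 270 margin 0.28 jump 0.14
45 35 0 margin 0.01 jump 5.62
45 35 90 margin 0.1 jump 0.24
45 35 180 margin 0.09 jump 0.22
45 35 270 margin 0.04 jump 0.64
45 45 0 margin 0.01 jump 5.72
45 45 90 margin 0.18 jump 0.19
45 45 180 margin 0.17 jump 0.19
45 45 270 margin 0.15 jump 0.15
45 60 0 margin 0.12 jump 0.17
45 60 90 margin 0.29 jump 0.17
45 60 180 margin 0.28 jump 0.17
45 60 270 margin 0.26 jump 0.15
50 35 0 margin 0.01 jump 5.81
[[ 1.51  0.58 -1.06  2.31 -0.45  0.46  2.91]
 [ 1.47  0.86 -1.2   2.33  0.39  0.27  2.1 ]
 [ 1.44  0.84 -1.2   2.31  0.31  0.28  2.14]
 [ 1.43  0.71 -1.18  2.3  -0.07  0.32  2.46]
 [ 1.32  0.55 -1.02  2.28 -0.56  0.4   2.88]
 [ 1.3   0.49 -1.01  2.26 -0.6   0.46  2.88]
 [ 1.21  0.41 -0.93  2.22 -0.69  0.53  2.91]
 [ 1.35  
[... 1612 characters left out ...]
argin 0.17 jump 0.2
50 45 180 margin 0.16 jump 0.19
50 45 270 margin 0.14 jump 0.16
50 60 0 margin 0.25 jump 0.18
50 60 90 margin 0.27 jump 0.18
50 60 180 margin 0.26 jump 0.17
50 60 270 margin 0.24 jump 0.15
55 25 0 margin 0.01 jump 5.7
55 25 90 margin 0.0 jump 0.28
55 25 180 margin 0.03 jump 0.27
55 25 270 margin 0.01 jump 0.59
55 35 0 margin 0.0 jump 1.06
55 35 90 margin 0.1 jump 0.24
55 35 180 margin 0.09 jump 0.22
55 35 270 margin 0.08 jump 0.2
55 45 0 margin 0.12 jump 0.2
55 45 90 margin 0.16 jump 0.2
55 45 180 margin 0.15 jump 0.2
55 45 270 margin 0.14 jump 0.16
55 60 0 margin 0.27 jump 0.18
55 60 90 margin 0.26 jump 0.18
55 60 180 margin 0.25 jump 0.18
55 60 270 margin 0.23 jump 0.16
```

Run:
```python
from h import *
B=A=np.radians(45);r=np.pi
for k in((0,32,120),(0,32,70)):
    p,q=bartool2(k[0],B,A,k[1],20,k[2],r); print(p,kin.inverse_kinematics(p,q))
env.grip(0.0)
p,q=bartool2(0,B,A,32,20,100,r)
env.reach(p,q)
s=env.get_state();print(s["time"],s["tcp_pos"],s["qpos"],s["force"],s["opening"])
im,_=camera("scene");cv2.imwrite("pics/a1.png",cv2.resize(im[130:300,200:440],None,fx=3,fy=3,interpolation=cv2.INTER_CUBIC))
im,_=camera("top");cv2.imwrite("pics/a1t.png",cv2.resize(im[130:300,200:440],None,fx=3,fy=3,interpolation=cv2.INTER_CUBIC))
```

```text
[ 0.3709153  -0.18879575  0.19857142] [ 1.05589644  0.41439046 -0.36610945  2.20687472 -0.82473082  0.91687287
  0.21955904]
[ 0.3882181  -0.15796373  0.16321608] [ 1.0188353   0.48347108 -0.41763934  2.24278176 -0.89495128  0.79138282
  0.26154134]
2.625 [ 0.37828112 -0.17744315  0.184589  ] [ 1.0404907   0.44023453 -0.38461974  2.22122262 -0.85142892  0.86708655
  0.23501674] [ 0.07336558  0.05386647 -0.02784354] 0.00012468756064127007
```

View pics/a1.png

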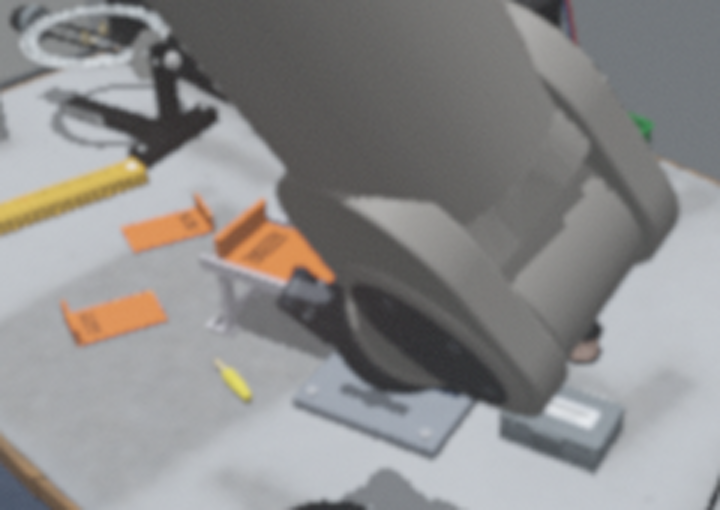

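View pics/a1t.png

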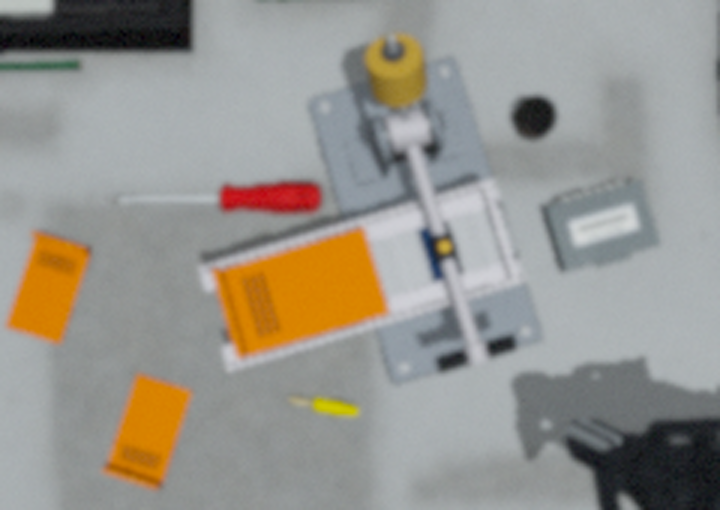

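The scene view is blocked by the wrist. In the top view the fingertips are at about (580,430), short of the black bar at (477,352), and the arm is still down. Next I'll go in under the bar and raise until contact.

Run:
```python
from h import *
B=A=np.radians(45);r=np.pi
p,q=bartool2(0,B,A,32,20,0,r)
print("in",env.movel(p,0.1,rot=q,stop_force=4))
s=env.get_state();print(s["time"],s["tcp_pos"]-p,s["force"])
im,_=camera("top");cv2.imwrite("pics/a2t.png",cv2.resize(im[170:290,260:440],None,fx=4,fy=4,interpolation=cv2.INTER_CUBIC))
im,_=camera("wrist");cv2.imwrite("pics/a2w.png",im)
```

```text
in False
3.875 [ 4.15593518e-05 -4.79488920e-04  1.63813947e-04] [-0.26157195 -0.62714569 -0.29499807]
```

View pics/a2t.png

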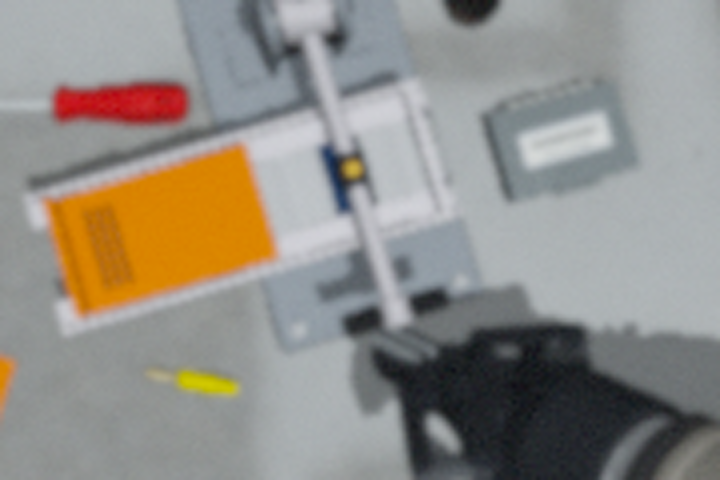

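View pics/a2w.png

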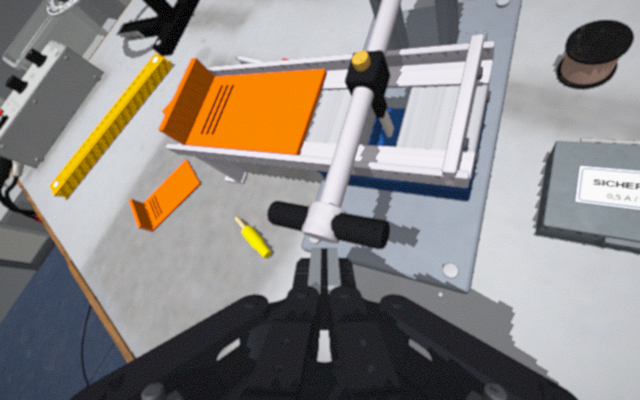

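The wrist view shows the closed fingertips at about (325,250), centred on the bar's hub at (323,222) and just short of and below it. I'll go a bit deeper, then raise to contact.

Run:
```python
from h import *
B=A=np.radians(45);r=np.pi
p,q=bartool2(0,B,A,32,30,0,r)
print("deeper",env.movel(p,0.1,rot=q,stop_force=4))
p,q=bartool2(0,B,A,12,30,0,r)
print("contact",env.movel(p,0.04,rot=q,stop_force=2.0))
s=env.get_state();print(s["time"],s["tcp_pos"]-p,s["force"])
im,_=camera("wrist");cv2.imwrite("pics/a3w.png",im)
```

```text
deeper False
contact True
4.5917 [-0.00753782 -0.00225331 -0.00525682] [-0.31727713 -0.8596513  -1.67121974]
```

View pics/a3w.png

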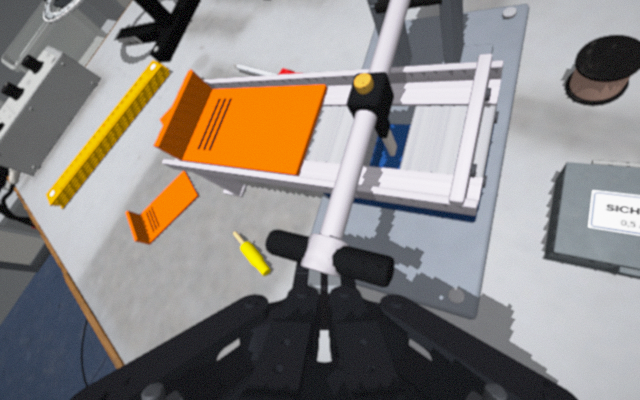

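The fingers now pass under the bar. Contact came at an offset of about 21 mm, against 17 mm expected, which is plausible. Now I'll raise it along the arc.

Run:
```python
from h import *
B=A=np.radians(45);r=np.pi
for th in(.35,.7,1.02):
    p,q=bartool2(th,B,A,20,30,0,r)
    hit=env.movel(p,0.09,rot=q,stop_force=20)
    s=env.get_state();print(th,hit,s["time"],s["tcp_pos"]-p,s["force"])
    im,_=camera("wrist");cv2.imwrite(f"pics/b{int(th*100)}.png",im)
    if hit: break
im,_=camera("top");cv2.imwrite("pics/b_t.png",cv2.resize(im[130:280,240:440],(800,600),interpolation=cv2.INTER_CUBIC))
```

```text
0.35 False 5.425 [ 8.85710875e-05  7.83892312e-05 -1.54638435e-04] [-0.82197073 -0.10764045 -0.31342955]
0.7 False 6.2417 [-3.86611204e-04  5.62835758e-06 -4.20649627e-04] [-0.51503114 -0.58085249 -0.14398704]
1.02 False 7.0083 [-5.13902199e-04 -1.87535462e-06 -4.44764694e-04] [-0.20063925 -0.14451735  0.11028151]
```

View pics/b102.png

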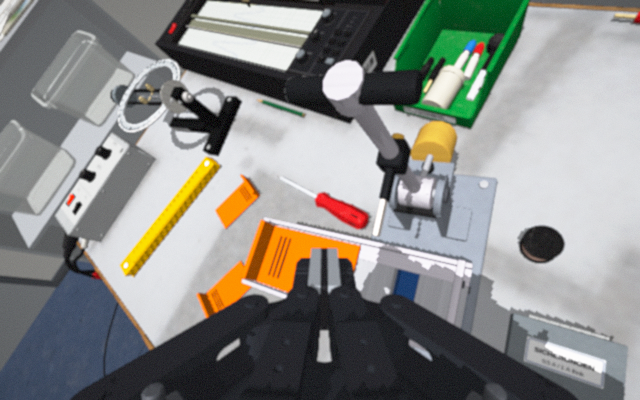

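View pics/b_t.png

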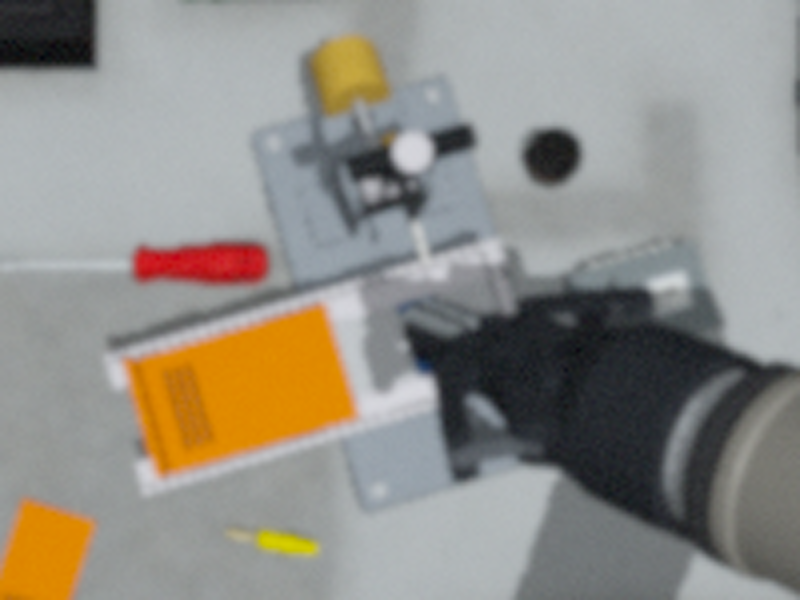

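The probe arm stands raised: the bar is at about (410,150) in the top crop and clear of the fingers. The cover hasn't moved. I'll back off along the tool axis and go round the front to the left of the lip.

Run:
```python
from h import *
B=A=np.radians(45);r=np.pi
p,q=bartool2(1.02,B,A,20,30,110,r)
env.movel(p,0.2,rot=q)
L=env.nose_length*Z
q=quat(f,-Z)
env.reach(st(-90,120,190)+L,q)
env.grip(0.012)
env.reach(st(0,195,140)+L,q)
s=env.get_state();print(s["time"],s["tcp_pos"],s["qpos"],s["force"],s["opening"])
im,_=camera("top");cv2.imwrite("pics/c_t.png",cv2.resize(im[130:280,220:420],(800,600),interpolation=cv2.INTER_CUBIC))
im,_=camera("wrist");cv2.imwrite("pics/c_w.png",im)
im,_=camera("scene");cv2.imwrite("pics/c_s.png",cv2.resize(im[130:290,220:420],(800,640)[:2],interpolation=cv2.INTER_CUBIC)[:600])
```

```text
9.55 [0.47515368 0.13264222 0.21197333] [ 0.17497983  0.3793303  -0.68715516  2.03237615  0.32023636  0.8378854
 -0.42102803] [-0.54567603  0.17809493  0.16963793] 0.011709360456621173
```

View pics/c_t.png

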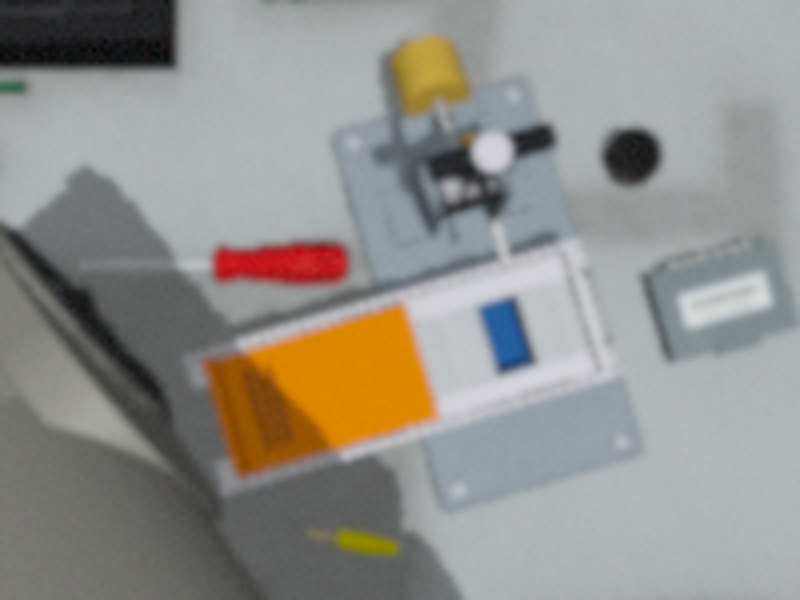

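View pics/c_w.png

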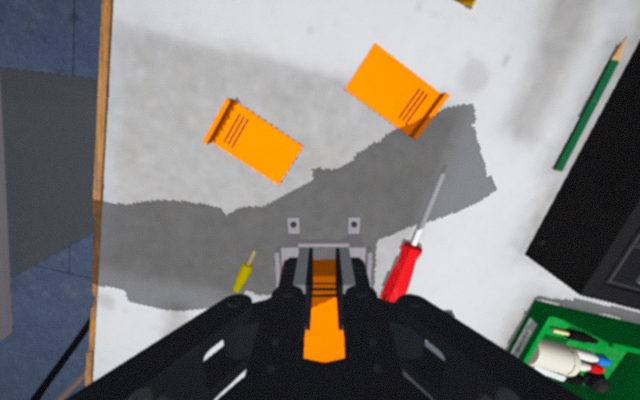

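View pics/c_s.png

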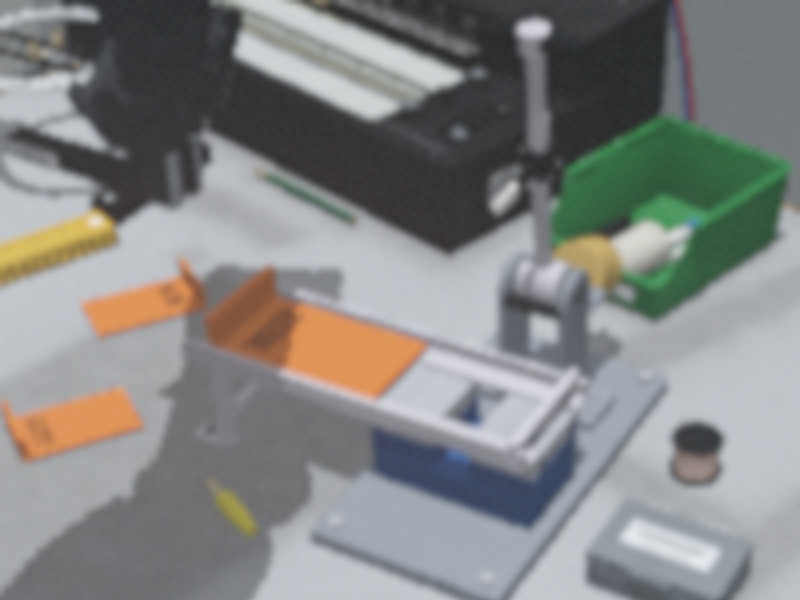

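The arm stays up against its stop. The fingers are centred between the rails: rails at columns 283 and 373, fingers around 325. Next: lower, touch the lip, then push.

Run:
```python
from h import *
L=env.nose_length*Z;q=quat(f,-Z)
print("down",env.movel(st(0,195,71)+L,0.1,rot=q,stop_force=5))
s=env.get_state();print(s["time"],s["force"])
hit=env.movel(st(0,110,71)+L,0.06,rot=q,stop_force=4)
s=env.get_state();e=s["tcp_pos"]-P0;print("push",hit,s["time"],e@f,e@l,s["force"],s["force"]@l)
im,_=camera("top");cv2.imwrite("pics/d_t.png",cv2.resize(im[130:280,220:420],(800,600),interpolation=cv2.INTER_CUBIC))
im,_=camera("scene");cv2.imwrite("pics/d_s.png",cv2.resize(im[150:290,220:420],(800,560),interpolation=cv2.INTER_CUBIC))
```

```text
down False
10.5417 [1.03439373 0.68264597 0.38993726]
push False 12.1083 -0.0001322058048021206 0.11007818412944843 [-0.07996616  0.02206924  0.55441393] 0.04288357007749943
```

View pics/d_t.png

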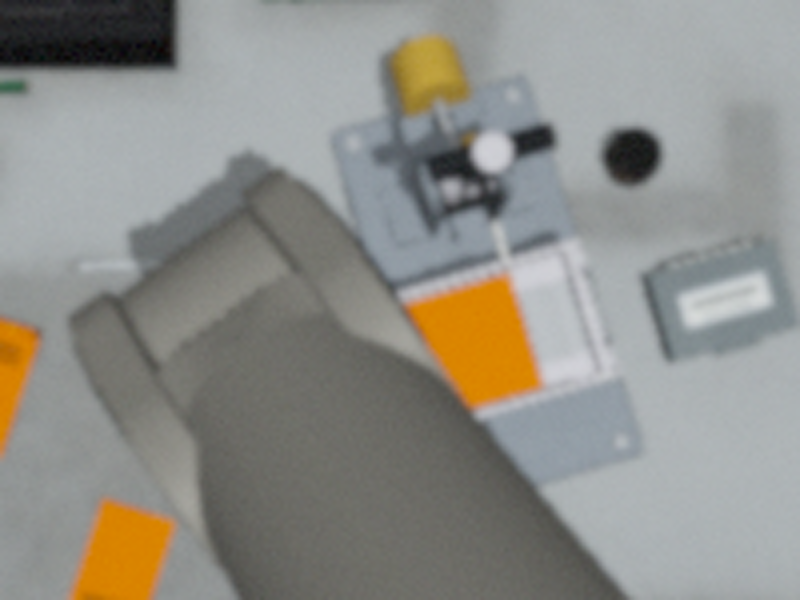

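View pics/d_s.png

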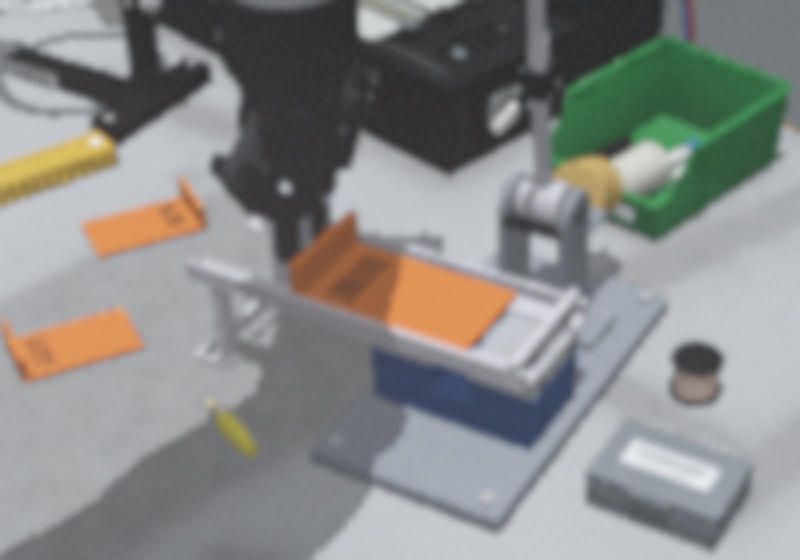

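The cover is sliding flat and straight, and the probe is well clear. I'll push on until it meets the end stop.

Run:
```python
from h import *
L=env.nose_length*Z;q=quat(f,-Z)
hit=env.movel(st(0,66,71)+L,0.04,rot=q,stop_force=6)
s=env.get_state();e=s["tcp_pos"]-P0;print("push",hit,s["time"],e@f,e@l,s["force"],s["force"]@l)
env.dwell(.3)
s=env.get_state();e=s["tcp_pos"]-P0;print(s["time"],e@l,s["force"]@l)
im,_=camera("top");cv2.imwrite("pics/e_t.png",cv2.resize(im[130:280,220:420],(800,600),interpolation=cv2.INTER_CUBIC))
im,_=camera("scene");cv2.imwrite("pics/e_s.png",cv2.resize(im[150:290,220:420],(800,560),interpolation=cv2.INTER_CUBIC))
```

```text
push True 12.9583 -0.00028753943527332765 0.08028139535369168 [0.53774913 0.82757569 1.41952811] 0.6511975131757883
13.2583 0.08052266423032184 0.968546056013124
```

View pics/e_t.png

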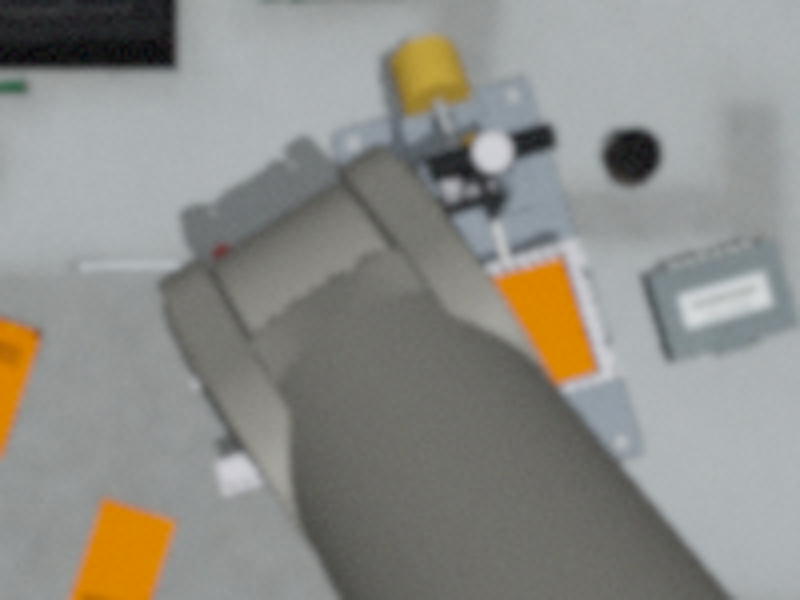

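View pics/e_s.png

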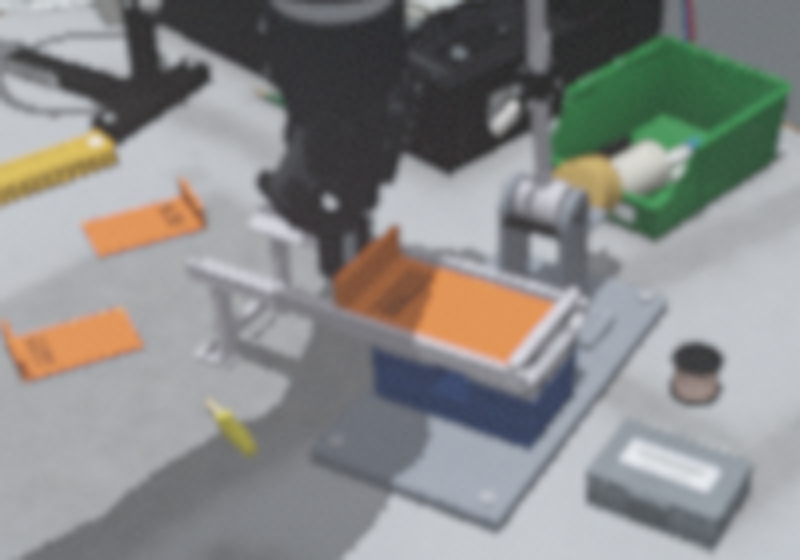

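The cover's edge has met the end stop in both views. The force came at tool y = 80 mm, and I expected about 81. I'll press once more as a check, then back off and look.

Run:
```python
from h import *
L=env.nose_length*Z;q=quat(f,-Z)
hit=env.movel(st(0,70,71)+L,0.03,rot=q,stop_force=8)
s=env.get_state();e=s["tcp_pos"]-P0;print("push",hit,s["time"],e@l,s["force"]@l)
env.movel(st(0,120,71)+L,0.1,rot=q)
env.movel(st(0,130,170)+L,0.2,rot=q)
env.reach(st(-40,270,240)+L,q)
s=env.get_state();print(s["time"],s["force"])
c=calibration("top")
im,_=camera("top");cv2.imwrite("pics/f_t.png",cv2.resize(im[130:280,220:420],(800,600),interpolation=cv2.INTER_CUBIC))
im2,_=camera("scene");cv2.imwrite("pics/f_s.png",cv2.resize(im2[130:280,220:420],(800,600),interpolation=cv2.INTER_CUBIC))
m=cv2.inRange(cv2.cvtColor(im,cv2.COLOR_BGR2HSV),(6,150,60),(18,255,255))
m[:,:265]=0;m[:190]=0
k=max(cv2.findContours(m,0,1)[0],key=cv2.contourArea);rr=cv2.minAreaRect(k);print(rr)
for b in cv2.boxPoints(rr):
    w=onz(c,*b,.069)-P0; print(w@f,w@l)
```

```text
push True 13.5833 0.08012037997041302 1.5797629274970177
15.475 [ 0.2933166  -1.08756655 -0.05373738]
((339.5181579589844, 215.6973114013672), (28.522933959960938, 51.37236022949219), 73.44293212890625)
0.02939407787836088 0.07018935049106459
0.029252320690101426 -0.038559342730248955
-0.03100666835670766 -0.037797132075015845
-0.03064147042503805 0.07030422554001446
```

View pics/f_t.png

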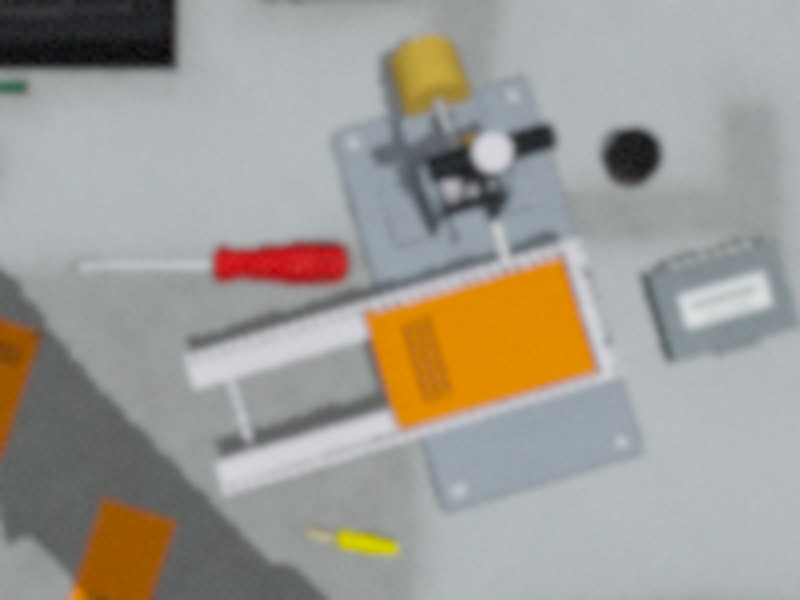

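View pics/f_s.png

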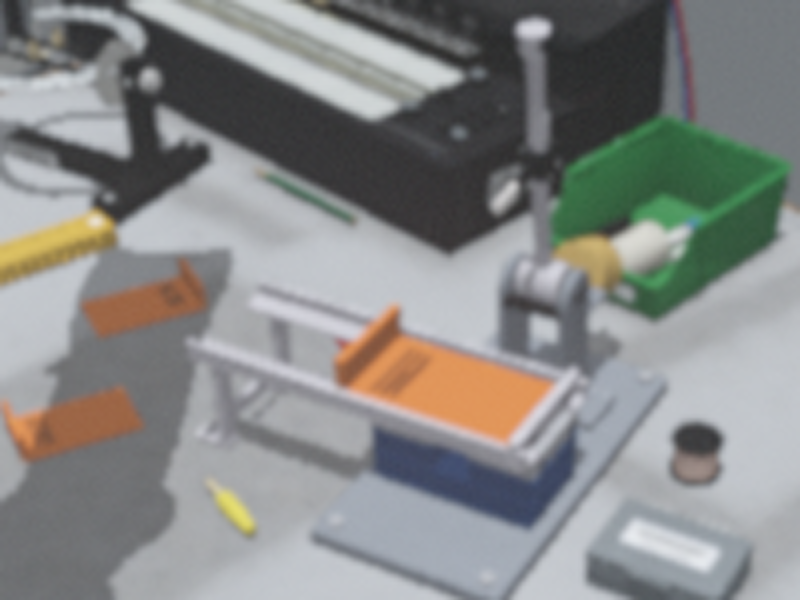

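The cover's centre measures y≈16 mm (home is 15), its edges are at +70 and -38, and it lies flat. Both presses stopped at the same tool position. The arm is up and the loose things are where they were, so I'm handing in.

```bash
python3 -c "
from cell import job,env
env.dwell(.3);job.job_done()"
```

```text
the job is handed in; nothing more can be done
```

The probe arm is up against its back stop by itself and the dust cover is home against the end stop. I handed the job in at about 16 s of the 45 s allowed; it reports no verdict.

**Probe arm:** I pushed it up with closed, slanted fingers under the cross bar, past its balance point. It fell on to the back stop and was still upright in the last pictures from both fixed cameras, with no finger near it.

**Dust cover:** I pushed the lip along the rails with the fingers. Two separate presses both stopped at tool y = 80 mm in the stand's frame; I expected about 81. The last top view puts the cover's centre at y ≈ 16 mm (home is 15), and it looks flat.

**Surroundings:** In the last pictures the fuse case, bobbin, screwdriver and plug look as they were at the start. I compared them by eye and did not measure them. The robot was clear of everything at hand-in.

**What disagreed:**
- The first stand fit differed by about 2–3 pixels (up to roughly 5 mm) between the two cameras.
- The fingers met the bar about 4 mm earlier than my estimate of their thickness.
- The force read back after each stop on the cover was only 0.7–1.6 N, below the 6 and 8 N stop thresholds. I therefore relied on the repeated stop position and the picture to judge it home.

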